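# Seat a copper blank in a plating nest and swing the contact clip over it

## Task

On the grey-green plating nest, push the loose copper disc across the plate with the fingertips until it drops flat into the round pocket; it must never be lifted. Then push the red peg of the brass contact clip to swing the clip over the seated disc until it meets its stop. Leave the white dummy disc and everything else on the bench where they are, and finish with the gripper clear.

Things in the scene. Friction and masses are not known exactly. Their poses are not given: they have to be found in the camera images.
- nest: Fixed grey-green plate 220 mm (its x) by 240 mm (its y), 22 mm thick, flat on the bench and not movable; it stands at varying places and yaw. Origin: centre of its underside; z up. A round pocket, 54 mm across and 8 mm deep, lies at its centre. Its +x side (away from the robot at yaw 0) carries the clip, its -x side the two loose discs, one at +y and one at -y.
- pocket (a point): Centre of the pocket's mouth, level with the plate's top (22 mm above the bench); axes as the nest's. A seated disc lies flush: its top level with the plate, its centre 4 mm below this point.
- blank_center (a point): Centre (half-way up) of the loose copper disc, 50 mm across, 8 mm thick, about 0.14 kg (varies). It starts flat on the plate's top, its centre 4 mm above the top, 70 to 115 mm from the pocket, on the +y or the -y side.
- dummy_center (a point): Centre (half-way up) of the loose white plastic dummy disc of the same size, flat on the plate on the other side. Leave it.
- clip (a joint): Swing of the brass clip about its upright pivot, in rad: 0 = against its stop, its arm pointing from the pivot along the nest's -x, its tip over the pocket's centre; positive = swung open towards the nest's +y (at 1.57 the arm points along the nest's +y). Range 0 to 1.8; starts open at 1.1 to 1.6. It turns stiffly (about 1 N at the peg) and stays where it is left. It passes 4 mm above the plate, so it clears a seated disc but not one lying on the plate.
- clip_pivot (a point): Pivot axis of the clip at the level of the plate's top, 60 mm from the pocket's centre along the nest's +x. The clip's arm is 12 mm wide, reaches 65 mm from the pivot and lies 4 to 11 mm above the plate's top; the clip's hub (20 mm across) stands here.
- clip_peg (a point): Centre of the top of the red upright peg on the clip's arm: 12 mm across, 40 mm from the pivot axis, standing from 11 to 42 mm above the plate's top.
- spool: Bystander: cream flanged spool, 60 mm across, 62 mm high, upright; origin at its underside.
- bottle: Bystander: amber bottle, 68 mm across, 150 mm high; origin at its underside.
- beaker: Bystander: glass beaker, 74 mm across, 90 mm high; origin at its underside.
- brush: Bystander: brush with green handle lying on the bench to the right of the nest.
- collar: Bystander: brass collar, 56 mm across, 20 mm high; origin at its underside.
- wrench: Bystander: steel wrench lying on the bench beyond the nest.
Things that resemble listed ones, but are neither listed nor needed, are in the scene too. Of the things that look like the part that bears blank_center, the largest one is meant.

How it is judged (in metres and radians):
On the way, in this order (a step that is already met when the one before it is completed fails the run):
1. the copper disc lies flat in the pocket, with the clip still open (horizontal distance between blank_center and pocket below 0.0045 m and z of blank_center in the frame of pocket below -0.0025 m and angle between blank_center's own z axis and vertical below 0.06 rad and value of joint clip above 0.5 rad), for 0.2 s.
2. the clip has been swung over the disc to its stop (value of joint clip below 0.1 rad and horizontal distance between blank_center and pocket below 0.0045 m and z of blank_center in the frame of pocket below -0.0025 m and angle between blank_center's own z axis and vertical below 0.06 rad), for 0.2 s.
At the end, for the whole second after the job is handed in: The copper disc lies at rest in the pocket (centre within 4.5 mm of the pocket's in plan, tilt under 0.06 rad, centre at least 2.5 mm below the plate's top), the clip is within 0.10 rad of its stop, the white dummy disc is within 20 mm and the other bystanders within 30 mm of where they started (all of step 2 and linear speed of blank below 0.02 m/s and distance of dummy_center from where it was at the start of the episode below 0.02 m and distance of each of spool, bottle, beaker, brush, collar, wrench from where it was at the start of the episode below 0.03 m); the robot touches nothing.
It fails at once if the copper disc is lifted (its centre more than 8 mm higher than when it lies on the plate) (z of blank_center in the frame of pocket above 0.012 m).
It fails at once if the white dummy disc is moved by more than 20 mm (distance of dummy_center from where it was at the start of the episode above 0.02 m).
It fails at once if a bystander is moved by more than 30 mm (distance of any of spool, bottle, beaker, brush, collar, wrench from where it was at the start of the episode above 0.03 m).
It also fails if it takes over 51 s, if anything falls off the work surface, if the arm or the gripper's body presses on something with over 40 N, if the wrist force passes 120 N, or if a joint passes its speed limit or range.

## Robot

A 7-joint arm with a two-finger parallel gripper is mounted at the origin on the work surface. World frame = base frame: x ahead of the robot, y to its left, z up, the work surface at z = 0. Lengths are in mm, angles in rad, forces in N, time in s.
With the tool pointing down it reaches from about 400 to 850 mm from the base axis. Payload 6.9 kg.
Tool frame: the origin (TCP) lies between the finger pads; the fingertips stand 25 mm ahead of it and the grasp point (between the pads) lies 6 mm ahead of it; z points along the fingers, y is the line along which they close (so a half turn about z gives the same grasp; the last joint's range is limited). The gripper opens to 85 mm and grips with 20 to 120 N. Pads are 22 mm wide; open, the fingers measure 114 mm over their backs; the gripper's body (76 mm by 85 mm) begins 54 mm behind the grasp point. The pads swing forward as they close: fully open they stand 13 mm farther back than shut.
Start: joints at [0.105, 0.507, -0.238, 1.5, 0.126, 1.149, -0.155], TCP at [624.99, -0.026, 256.275] pointing down, gripper open.
Joint ranges: [-3.08, 3.08], [-0.24, 2.05], [-1.43, 1.35], [0, 2.5], [-1.52, 4.66], [0.17, 1.96], [-2.89, 2.89]. Speed limits (rad/s): [2.39, 2.39, 3.14, 3.14, 3.14, 3.14, 3.14].

## Interface

Orientations are given as a unit quaternion [x, y, z, w].
In Python, from rig import ctrl gives the robot as it stands.
- The arm moves only by the tool apply_moves, never from a script. Its argument "commands" is a list of rows, each a list of 3 entries, a list of its own where there are three numbers: the shift along the world's x, y, z in cm, then the turn, a rotation vector about the world's x, y, z in rad, then the finger opening in cm, from 0 to 8.54. In form: [[[dx, dy, dz], [ax, ay, az], fingers], ...]. A call has 1 to 20 rows; each row shifts and turns the commanded pose from where the row before left it; what a row does not reach is not made up. A row lasts 1/8 s, in which the tool goes at most 62.5 mm and 10.7 degrees, less where a joint would pass 70% of its speed; a pose out of reach is approached as far as the arm can. A call with a gripper value outside its range is refused whole. The fingers move at their own pace and stop on an object; the grip force is fixed at half the most. Time passes only in rows, so rows that do not move let the fingers close. It gives the time, the measured TCP pose, the force, the opening and the grip force at its end, in the units of the state.
- ctrl.sense(): the state, without advancing time (a new reading comes with each control period).
- ctrl.grab_frame(name): name is "scene" or "side" or "wrist"; returns a dict with "color" (400x640x3 uint8, red, green, blue), "range_z" (400x640 float32, mm along the optical axis (not along the pixel's ray), 0 where there is no reading), "mtx" (3x3 intrinsics, pixels), "dist" ([k1, k2, p1, p2, k3] as OpenCV has them; the pictures are not rectified), "position" and "orientation" of the camera in the world. Camera axes: x right, y down, z forward; pixel columns grow to the right and rows downward; lengths in mm; the calibration is good to about 2 mm. A picture is of the moment at which its call begins.
- ctrl.close_job(): hands the job in; it is judged then, once.
The state is a dict: "time_s": time; "joints": joint angles; "joint_velocities": joint speeds; "tau": joint torques, N m; "position": TCP position; "tcp_rot": TCP orientation; "contact_force": force on the tool from outside, world axes, zero at the start; "wrist_torque": the same for the moment, N m; "finger_gap": finger opening in mm; "gripper_force": force on a finger pad.
Only numpy, scipy, OpenCV 4.12 (cv2) and the standard library are available. Lean on these libraries where they do the work, as an engineer would, in place of code of your own. Each camera call takes 0.05 s, during which the arm holds its last target. There are 200 camera calls.

## Working session

There is one attempt and no reset: what is moved stays moved. The work goes in short steps, Python scripts to look and compute and a tool call to move; the robot and the scene stay as the last step left them, time stands still between calls to the robot, and variables do not carry over. Pictures are saved under pics/ and viewed, at most 10 in all, crops included, and the job is handed in when it is done.

Besides the shell and the picture viewer there is one more tool, called after "Request:" by a JSON object that holds its "api" and its "payload". apply_moves: Moves the arm, as the interface text tells. Its arguments: {"type":"object","properties":{"commands":{"type":"array","items":{"type":"array"}}},"required":["commands"]}

```bash
mkdir -p pics; ls; cat > h.py <<'E'
import numpy as np, cv2
from scipy.spatial.transform import Rotation as R
from rig import ctrl
def grab(n):
    f=ctrl.grab_frame(n); return f
def pose(f):
    o=np.array(f["orientation"],float)
    Rm=o if o.shape==(3,3) else R.from_quat(o).as_matrix()
    return Rm,np.array(f["position"],float)
def onplane(f,px,z):
    Rm,p=pose(f)
    u=cv2.undistortPoints(np.array(px,float).reshape(-1,1,2),np.array(f["mtx"]),np.array(f["dist"])).reshape(-1,2)
    d=np.c_[u,np.ones(len(u))]@Rm.T
    return p+d*((z-p[2])/d[:,2])[:,None]
def save(f,n): cv2.imwrite("pics/"+n,f["color"][:,:,::-1])
def proj(f,P):
    Rm,p=pose(f)
    c=(np.array(P,float).reshape(-1,3)-p)@Rm
    return cv2.projectPoints(c,np.zeros(3),np.zeros(3),np.array(f["mtx"]),np.array(f["dist"]))[0].reshape(-1,2)
E
python3 - <<'E'
from h import *
for n in ["scene","side","wrist"]:
    f=grab(n); save(f,n+"0.png"); print(n,f["position"],f["orientation"])
E
```

```text
pics
scene [1255.08079936 -180.7767716  1261.83965616] [ 0.76670664  0.57965246 -0.16786723 -0.21905374]
side [174.12845924 651.18243395 785.72118591] [-0.26600132  0.88364774 -0.37122665  0.10295993]
wrist [624.72100404  81.04430502 372.97513357] [ 9.87318896e-01  3.45063487e-05 -8.51159372e-04  1.58747193e-01]
```

View pics/scene0.png

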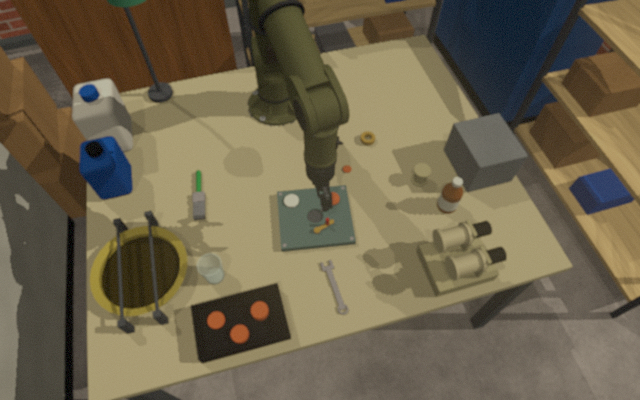

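View pics/wrist0.png

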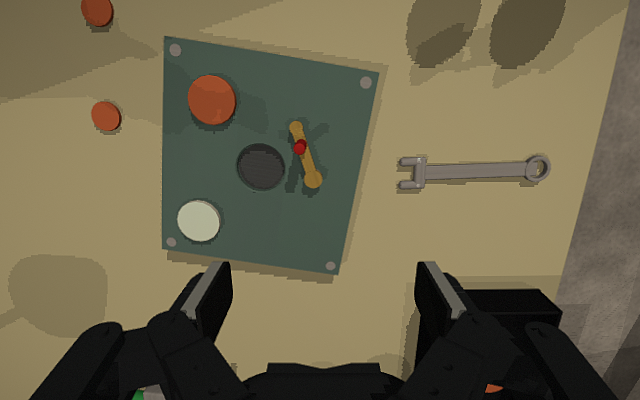

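Wrist view: copper disc at (212,100), white dummy (198,220), pocket (261,166), clip pivot (313,180), red peg (300,147), with plate corners around (165,38), (380,72), (338,275), (163,248). Next I measure these.

```bash
cat > meas.py <<'E'
from h import *
def blobs(m,mn):
    m=cv2.morphologyEx(m.astype(np.uint8),cv2.MORPH_OPEN,np.ones((3,3)))
    return [c[:,0,:] for c in cv2.findContours(m,cv2.RETR_EXTERNAL,cv2.CHAIN_APPROX_NONE)[0] if cv2.contourArea(c)>mn]
def circ(f,c,z):
    P=onplane(f,c,z)[:,:2].astype(np.float32)
    h=cv2.convexHull(P.reshape(-1,1,2)); (x,y),(a,b),_=cv2.fitEllipse(h) if len(h)>5 else cv2.minAreaRect(h)
    return np.round([x,y,a,b],1)
def hsv(f): return cv2.cvtColor(f["color"],cv2.COLOR_RGB2HSV).astype(int)
E
python3 - <<'E'
from meas import *
f=grab("wrist"); H=hsv(f); h,s,v=H[...,0],H[...,1],H[...,2]
for p in [(212,100),(198,220),(261,166),(313,180),(300,147),(190,170)]: print(p,H[p[1],p[0]],f["range_z"][p[1],p[0]])
for name,m,z,mn in [("copper",((h<12)&(s>150)),30,150),("white",(s<60)&(v>150),30,300),("brass",(h>12)&(h<24)&(s>140)&(v>110),33,80)]:
    for c in blobs(m,mn): print(name,c.mean(0).round(),circ(f,c,z),len(c))
g=(h>70)&(h<105)&(s>40)
g=cv2.morphologyEx(g.astype(np.uint8),cv2.MORPH_CLOSE,np.ones((9,9)))
c=max(blobs(g,3000),key=len)
P=onplane(f,c,22)[:,:2].astype(np.float32); r=cv2.minAreaRect(P.reshape(-1,1,2)); print("plate",r,cv2.boxPoints(r))
dk=(v<75)&(np.arange(400)[:,None]<260)
for c in blobs(dk,400): print("dark",c.mean(0),circ(f,c,22))
E
```

```text
(212, 100) [  9 187 142] 328.42206
(198, 220) [ 31  40 178] 368.68573
(261, 166) [15 18 57] 364.5835
(313, 180) [ 19 164 140] 351.27554
(300, 147) [  1 212 141] 308.7659
(190, 170) [64 41 87] 359.50754
copper [106. 116.] [394.7  61.7  29.9  31.7] 83
copper [212. 100.] [509.4  76.5  48.9  49.8] 138
copper [97. 11.] [405.3 162.6  30.4  31.4] 91
white [198. 221.] [479.2 -57.8  47.4  49. ] 112
brass [310. 169.] [612.2   5.9  22.9  45.4] 90
brass [297. 130.] [597.   45.7  14.4  20.9] 49
plate ((900.7682495117188, -255.25430297851562), (120.94540405273438, 238.1727752685547), 17.24771499633789) [[ 807.7054  -159.45337]
 [ 878.3244  -386.91595]
 [ 993.8311  -351.05524]
 [ 923.2121  -123.59265]]
dark [260.23188406 166.76086957] [553.8   4.3  54.   55.8]
```

```bash
python3 - <<'E'
from meas import *
f=grab("wrist"); H=hsv(f); h,s,v=H[...,0],H[...,1],H[...,2]
g=(h>45)&(h<110)&(s>25)&(v<130)
g[270:]=0
g=cv2.morphologyEx(g.astype(np.uint8),cv2.MORPH_CLOSE,np.ones((5,5)))
cs=blobs(g,3000); c=max(cs,key=len); 
P=onplane(f,c,22)[:,:2].astype(np.float32); r=cv2.minAreaRect(P.reshape(-1,1,2)); print("plate",r,cv2.boxPoints(r))
# screws/pivot
gr=(s<50)&(v>95)&(v<170)
for c in blobs(gr,40):
    if len(c)<60: print("grey",c.mean(0),circ(f,c,22))
red=(h<5)|(h>175); red&=(s>190)
for c in blobs(red,20): print("peg",c.mean(0),c.min(0),c.max(0),circ(f,c,64))
yaw=np.deg2rad
im=f["color"][20:290,130:410]; im=cv2.resize(im,None,fx=2.2,fy=2.2,interpolation=cv2.INTER_CUBIC)[:600]
cv2.imwrite("pics/c1.png",im[:,:,::-1])
E
```

```text
plate ((553.142333984375, 0.5574951171875), (244.7510528564453, 219.31982421875), 80.73766326904297) [[ 425.21524 -102.57214]
 [ 641.6755  -137.87279]
 [ 681.06946  103.68713]
 [ 464.6092   138.98778]]
grey [152.8627451  395.88235294] [ 370.5 -341.8   17.5   38. ]
grey [329.66666667 265.45833333] [ 632.5 -119.9   10.8   11.4]
grey [170.57692308 241.61538462] [439.  -88.   11.3  11.8]
grey [365.24242424  81.81818182] [668.   93.9  11.6  12.1]
grey [174.66666667  49.66666667] [474.1 125.9  11.2  11.8]
peg [299.62162162 146.56756757] [294 139] [305 153] [601.8  33.7  10.6  14.3]
```

View pics/c1.png

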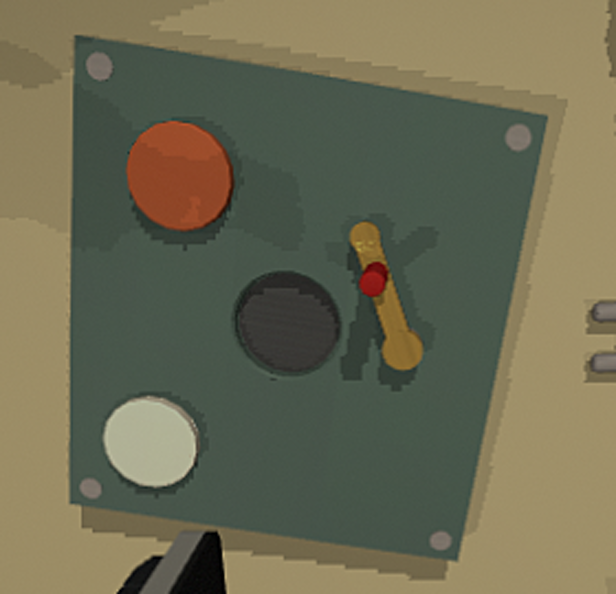

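The crop shows the plate corners and four screws, the copper disc at +y, the clip open about 1.1 rad and the peg near (373,280). Screw mean and pocket blob agree: pocket ≈ (553.6, 3.4), yaw ≈ -9.3°. The disc is at (509.4, 76.5), so I push along (0.517, -0.856) with the fingers straddling it. I move behind it first.

Request:
{"api": "apply_moves", "payload": {"commands": [[[-1.7,1.4,-1.8],[0,0,0.068],3.0],[[-1.7,1.4,-1.8],[0,0,0.068],3.0],[[-1.7,1.4,-1.8],[0,0,0.068],3.0],[[-1.7,1.4,-1.8],[0,0,0.068],3.0],[[-1.7,1.4,-1.8],[0,0,0.068],3.0],[[-1.7,1.4,-1.8],[0,0,0.068],3.0],[[-1.7,1.4,-1.8],[0,0,0.068],3.0],[[-1.7,1.4,-1.8],[0,0,0.068],3.0],[[0,0,0],[0,0,0],3.0],[[0,0,0],[0,0,0],3.0]]}}

```text
time_s: 1.5
position: [490.0, 111.6, 112.8]
tcp_rot: [0.492, 0.871, 0.0, 0.001]
contact_force: [-0.5, 0.4, -1.1]
finger_gap: 30.2
gripper_force: 0.0
```

```bash
python3 - <<'E'
from meas import *
s=ctrl.sense(); print(s["position"],s["finger_gap"],s["contact_force"],s["time_s"]); print(R.from_quat(s["tcp_rot"]).as_matrix().round(3))
f=grab("wrist"); save(f,"w2.png"); H=hsv(f); h,S,v=H[...,0],H[...,1],H[...,2]
for c in blobs((h<12)&(S>150),150): print("copper",c.mean(0).round(),circ(f,c,30))
for c in blobs((v<75),400): print("dark",c.mean(0),circ(f,c,22))
E
```

```text
[490.04552592 111.55633222 112.82438727] 30.18501466666908 [-0.46059232  0.44950161 -1.1167813 ] 1.5
[[-0.516  0.857  0.001]
 [ 0.857  0.516 -0.   ]
 [-0.001  0.001 -1.   ]]
copper [320. 270.] [507.4  77.8  49.2  51.6]
copper [156. 189.] [385.1  74.3  28.7  30.4]
copper [234.  62.] [395.1 170.1  28.5  29. ]
dark [321.16676488 341.8432528 ] [458.5 146.4 133.1 146.7]
dark [377.93394495 232.08807339] [450.6 156.4  66.   74.5]
```

View pics/w2.png

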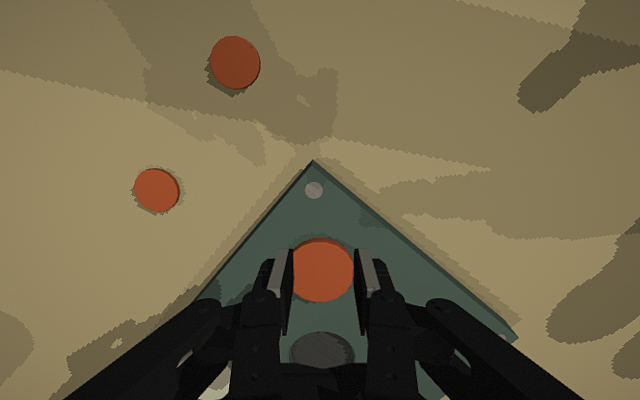

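The copper disc sits ahead of the two fingers and on the push line, at (320,270); the pocket shows beyond it at (320,350). I descend.

Request:
{"api": "apply_moves", "payload": {"commands": [[[-0.1,-0.1,-2.0],[0,0,0],3.0],[[0,0,-2.0],[0,0,0],3.0],[[0,0,-1.5],[0,0,0],3.0],[[0,0,-0.5],[0,0,0],3.0],[[0,0,-0.1],[0,0,0],3.0],[[0,0,0],[0,0,0],3.0],[[0,0,0],[0,0,0],3.0]]}}

```text
time_s: 2.42
position: [488.3, 111.0, 51.8]
tcp_rot: [0.491, 0.871, 0.0, 0.0]
contact_force: [0.3, -0.1, 0.1]
finger_gap: 30.1
gripper_force: 0.0
```

```bash
python3 - <<'E'
from meas import *
f=grab("side"); s=ctrl.sense();print(s["position"],s["contact_force"])
p=proj(f,[[500,100,30]])[0].astype(int); print(p)
x,y=p; im=f["color"][max(0,y-50):y+60,max(0,x-70):x+70]; cv2.imwrite("pics/s3.png",cv2.resize(im,None,fx=5,fy=5,interpolation=cv2.INTER_CUBIC)[:600,:,::-1])
E
```

```text
[488.24944689 111.03639456  51.69581803] [0.23612307 0.03468575 0.50638446]
[329 231]
```

View pics/s3.png

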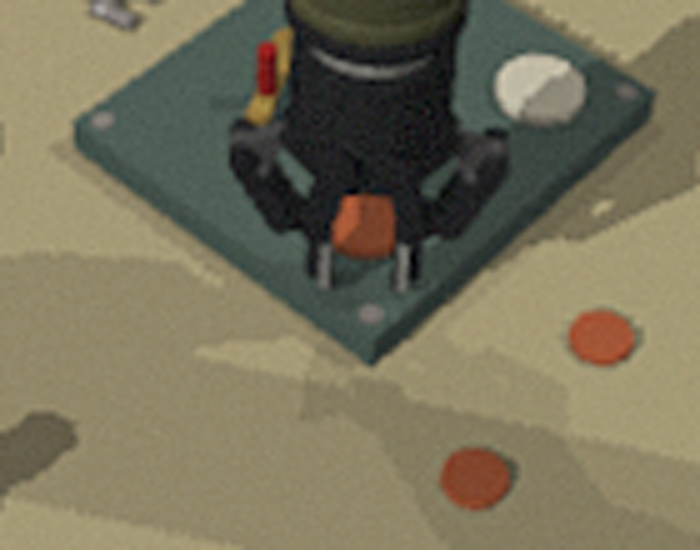

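The fingers (tips at about (325,285) and (402,285)) stand behind the disc, straddling it, with no contact yet. I feel for the plate.

Request:
{"api": "apply_moves", "payload": {"commands": [[[0,0,-0.1],[0,0,0],3.0],[[0,0,-0.1],[0,0,0],3.0],[[0,0,-0.1],[0,0,0],3.0],[[0,0,0],[0,0,0],3.0]]}}

```text
time_s: 2.98
position: [487.9, 110.9, 48.2]
tcp_rot: [0.491, 0.871, -0.0, -0.0]
contact_force: [-0.9, 0.6, -0.7]
finger_gap: 30.0
gripper_force: 0.0
```

Request:
{"api": "apply_moves", "payload": {"commands": [[[0,0,-0.1],[0,0,0],3.0],[[0,0,-0.1],[0,0,0],3.0],[[0,0,0],[0,0,0],3.0]]}}

```text
time_s: 3.35
position: [488.0, 111.0, 46.7]
tcp_rot: [0.491, 0.871, 0.0, 0.0]
contact_force: [-0.4, 0.4, 5.2]
finger_gap: 29.8
gripper_force: 2.8
```

Plate contact is at TCP z 46.8, so the tip offset is about 24.8 mm. I raise 2.5 mm and push 75 mm.

Request:
{"api": "apply_moves", "payload": {"commands": [[[0,0,0.3],[0,0,0],3.0],[[0.26,-0.43,0],[0,0,0],3.0],[[0.26,-0.43,0],[0,0,0],3.0],[[0.26,-0.43,0],[0,0,0],3.0],[[0.26,-0.43,0],[0,0,0],3.0],[[0.26,-0.43,0],[0,0,0],3.0],[[0.26,-0.43,0],[0,0,0],3.0],[[0.26,-0.43,0],[0,0,0],3.0],[[0.26,-0.43,0],[0,0,0],3.0],[[0.26,-0.43,0],[0,0,0],3.0],[[0.26,-0.43,0],[0,0,0],3.0],[[0.26,-0.43,0],[0,0,0],3.0],[[0.26,-0.43,0],[0,0,0],3.0],[[0.26,-0.43,0],[0,0,0],3.0],[[0.26,-0.43,0],[0,0,0],3.0],[[0,0,0],[0,0,0],3.0]]}}

```text
time_s: 5.35
position: [524.7, 50.2, 49.3]
tcp_rot: [0.491, 0.871, -0.0, 0.0]
contact_force: [-0.1, 0.2, -0.3]
finger_gap: 29.9
gripper_force: 0.0
```

```bash
python3 - <<'E'
from meas import *
for n in ["side","wrist"]:
    f=grab(n); H=hsv(f); h,S,v=H[...,0],H[...,1],H[...,2]
    for c in blobs((h<12)&(S>150),60): print(n,c.mean(0).round(),circ(f,c,30))
    if n=="wrist": save(f,"w4.png")
E
```

```text
side [353. 276.] [382.2 183.9  28.   31.1]
side [379. 248.] [370.9  78.3  28.2  31.9]
side [332. 207.] [540.1  24.8  30.7  57.8]
side [303. 123.] [ 836.6 -263.2   55.1  161.6]
wrist [429. 384.] [619.9  15.2  11.8  48.5]
wrist [323. 318.] [539.3  26.1  49.2  52.6]
wrist [76. 89.] [394.1  69.7  27.2  29.6]
```

View pics/w4.png

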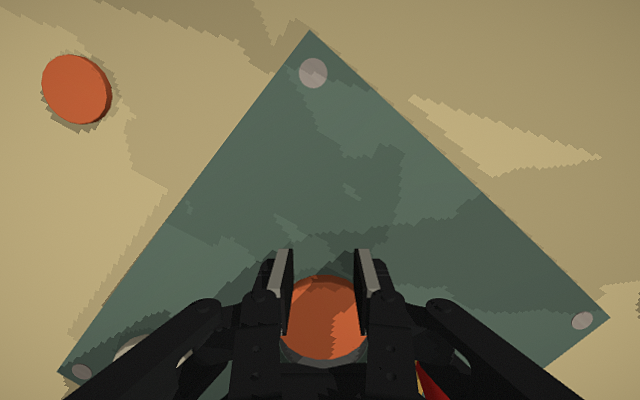

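The disc is centred between the fingers at (323,318), measured (540,25), as predicted. I push on slowly for the last 24 mm.

Request:
{"api": "apply_moves", "payload": {"commands": [[[0.14,-0.22,0],[0,0,0],3.0],[[0.14,-0.22,0],[0,0,0],3.0],[[0.14,-0.22,0],[0,0,0],3.0],[[0.14,-0.22,0],[0,0,0],3.0],[[0.14,-0.22,0],[0,0,0],3.0],[[0.14,-0.22,0],[0,0,0],3.0],[[0.14,-0.22,0],[0,0,0],3.0],[[0.14,-0.22,0],[0,0,0],3.0],[[0.14,-0.22,0],[0,0,0],3.0],[[0,0,0],[0,0,0],3.0],[[0,0,0],[0,0,0],3.0]]}}

```text
time_s: 6.82
position: [537.1, 30.9, 49.3]
tcp_rot: [0.491, 0.871, 0.0, 0.0]
contact_force: [-0.1, 0.8, -0.0]
finger_gap: 29.8
gripper_force: 0.0
```

```bash
cat > look.py <<'E'
from meas import *
for n in ["side","scene","wrist"]:
    f=grab(n); H=hsv(f); h,S,v=H[...,0],H[...,1],H[...,2]
    m=((h<13)&(S>130)).astype(np.uint8)
    q=proj(f,[[553.6,3.4,22]])[0]
    r=f["range_z"]; Rm,p=pose(f)
    k=np.zeros_like(m); cv2.circle(k,tuple(int(a) for a in q),90 if n=="wrist" else 14,1,-1)
    ys,xs=np.nonzero(cv2.erode(m,np.ones((3,3)))*k*(r>0))
    if len(xs)<8: print(n,"few",len(xs)); continue
    u=cv2.undistortPoints(np.c_[xs,ys].astype(float).reshape(-1,1,2),np.array(f["mtx"]),np.array(f["dist"])).reshape(-1,2)
    P=p+(np.c_[u,np.ones(len(u))]*r[ys,xs][:,None])@Rm.T
    P=P[P[:,2]<38]
    A=np.c_[P[:,:2]-[553.6,3.4],np.ones(len(P))]; c=np.linalg.lstsq(A,P[:,2],rcond=None)[0]
    print(n,len(P),"tilt/height",c.round(3),"median z",np.median(P[:,2]).round(1))
    for b in blobs(m*k,30): print("  blob",circ(f,b,22))
E
python3 look.py
```

```text
side 87 tilt/height [-0.077  0.13  28.053] median z 28.8
  blob [555.6   1.4  34.5  53.8]
scene 112 tilt/height [-0.033  0.139 25.324] median z 25.4
  blob [553.8   3.6  48.2  52. ]
wrist 4326 tilt/height [-0.056  0.118 25.156] median z 25.8
  blob [552.7   4.9  47.   49.9]
```

The disc is tilted about 0.13 rad, with its front on the floor and its rear on the rim. I nudge on.

Request:
{"api": "apply_moves", "payload": {"commands": [[[0.05,-0.09,0],[0,0,0],3.0],[[0.05,-0.09,0],[0,0,0],3.0],[[0,0,0],[0,0,0],3.0],[[0,0,0],[0,0,0],3.0]]}}

```text
time_s: 7.48
position: [538.0, 29.1, 49.3]
tcp_rot: [0.491, 0.871, -0.0, 0.0]
contact_force: [0.9, -0.2, -0.3]
finger_gap: 29.6
gripper_force: 0.0
```

```bash
python3 look.py
```

```text
side 89 tilt/height [1.5000e-02 4.7000e-02 2.4297e+01] median z 24.2
  blob [555.3   1.8  34.7  55.2]
scene 102 tilt/height [ 1.7000e-02 -7.7000e-02  2.1604e+01] median z 21.8
  blob [556.4   3.   47.6  49.6]
wrist 4401 tilt/height [1.0000e-03 3.0000e-03 2.1707e+01] median z 21.7
  blob [552.3   5.3  47.1  50.2]
```

The disc is seated flat (top at 21.7, tilt about 0). I lift, turn 0.35 rad and straddle the red peg.

Request:
{"api": "apply_moves", "payload": {"commands": [[[0,0,1.5],[0,0,0],3.0],[[0,0,2.0],[0,0,0],3.0],[[0,0,2.0],[0,0,0],3.0],[[1.6,0.1,0],[0,0,0.0875],3.0],[[1.6,0.1,0],[0,0,0.0875],3.0],[[1.6,0.1,0],[0,0,0.0875],3.0],[[1.6,0.1,0],[0,0,0.0875],3.0],[[0,0,0],[0,0,0],3.0],[[0,0,0],[0,0,0],3.0]]}}

```text
time_s: 8.75
position: [601.3, 33.1, 104.6]
tcp_rot: [0.333, 0.943, -0.0, -0.0]
contact_force: [-0.7, 0.2, -0.1]
finger_gap: 29.9
gripper_force: 0.0
```

```bash
python3 - <<'E'
from meas import *
s=ctrl.sense(); print(s["position"],s["time_s"]); print(R.from_quat(s["tcp_rot"]).as_matrix().round(3)[:,1])
for n in ["side","scene","wrist"]:
    f=grab(n); H=hsv(f); h,S,v=H[...,0],H[...,1],H[...,2]
    red=((h<5)|(h>174))&(S>180)
    for c in blobs(red,6): print(n,c.mean(0).round(),c.min(0),c.max(0),onplane(f,[c.mean(0)],48).round())
    print(proj(f,[[602,33,48]]))
    if n=="wrist": save(f,"w5.png")
E
```

```text
[601.28702784  33.12475094 104.64127623] 8.75
[ 0.628  0.778 -0.   ]
side [312. 196.] [311 194] [313 198] [[599.  34.  48.]]
[[311.40391772 195.29063067]]
[[327.66281964 220.85989957]]
wrist [320. 240.] [310 222] [329 259] [[601.  31.  48.]]
[[323.19219169 238.91203254]]
```

View pics/w5.png

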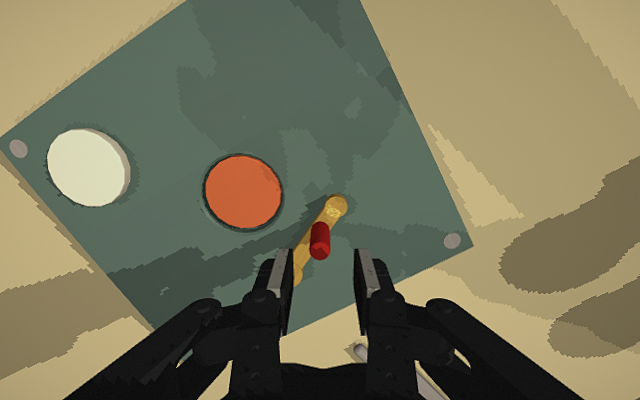

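The copper disc is flat and concentric in the pocket at (243,191). The peg at (320,240) lies midway between the fingers. I descend to straddle it.

Request:
{"api": "apply_moves", "payload": {"commands": [[[0,0,-1.2],[0,0,0],3.0],[[0,0,-1.2],[0,0,0],3.0],[[0,0,-0.9],[0,0,0],3.0],[[0,0,0],[0,0,0],3.0]]}}

```text
time_s: 9.4
position: [601.3, 33.1, 70.0]
tcp_rot: [0.332, 0.943, -0.0, -0.001]
contact_force: [0.4, -0.7, -0.2]
finger_gap: 29.9
gripper_force: 0.0
```

```bash
python3 - <<'E'
import numpy as np
n=np.array([.628,.778]); piv=np.array([612.8,-6.3])
for a in np.deg2rad(np.arange(105,174,6.)):
    print(np.rad2deg(a).round(),(piv+40*np.array([np.cos(a),np.sin(a)])-9*n).round(1))
E
```

```text
105.0 [596.8  25.3]
111.0 [592.8  24. ]
117.0 [589.   22.3]
123.0 [585.4  20.2]
129.0 [582.   17.8]
135.0 [578.9  15. ]
141.0 [576.1  11.9]
147.0 [573.6   8.5]
153.0 [571.5   4.9]
159.0 [569.8   1. ]
165.0 [568.5  -2.9]
171.0 [567.6  -7. ]
```

Request:
{"api": "apply_moves", "payload": {"commands": [[[-0.22,-0.4,0],[0,0,0],3.0],[[-0.22,-0.38,0],[0,0,0],3.0],[[-0.4,-0.13,0],[0,0,0],3.0],[[-0.38,-0.17,0],[0,0,0],3.0],[[-0.36,-0.21,0],[0,0,0],3.0],[[-0.34,-0.24,0],[0,0,0],3.0],[[-0.31,-0.28,0],[0,0,0],3.0],[[-0.28,-0.31,0],[0,0,0],3.0],[[-0.25,-0.34,0],[0,0,0],3.0],[[-0.21,-0.36,0],[0,0,0],3.0],[[-0.17,-0.39,0],[0,0,0],3.0],[[-0.13,-0.39,0],[0,0,0],3.0],[[-0.05,-0.2,0],[0,0,0],3.0],[[0,0,0],[0,0,0],3.0]]}}

```text
time_s: 11.15
position: [568.8, -5.3, 71.2]
tcp_rot: [0.332, 0.943, -0.0, 0.0]
contact_force: [0.4, -0.2, 0.4]
finger_gap: 30.1
gripper_force: 0.0
```

Request:
{"api": "apply_moves", "payload": {"commands": [[[-0.08,-0.15,0],[0,0,0],3.0],[[-0.02,-0.12,0],[0,0,0],3.0],[[0,-0.1,0],[0,0,0],3.0],[[0,0,0],[0,0,0],3.0]]}}

```text
time_s: 11.65
position: [567.8, -8.1, 71.3]
tcp_rot: [0.332, 0.943, 0.0, -0.0]
contact_force: [0.8, 1.8, -0.7]
finger_gap: 30.0
gripper_force: 1.0
```

```bash
python3 - <<'E'
from meas import *
for n in ["side","wrist"]:
    f=grab(n); H=hsv(f); h,S,v=H[...,0],H[...,1],H[...,2]
    red=((h<5)|(h>174))&(S>180)
    for c in blobs(red,6): print(n,c.mean(0).round(),onplane(f,[c.mean(0)],48).round())
E
```

```text
wrist [342. 268.] [[575.  -1.  48.]]
```

Request:
{"api": "apply_moves", "payload": {"commands": [[[0,-0.1,0],[0,0,0],3.0],[[0,-0.1,0],[0,0,0],3.0],[[0,0,0],[0,0,0],3.0]]}}

```text
time_s: 12.12
position: [568.0, -8.5, 71.3]
tcp_rot: [0.331, 0.944, 0.001, -0.0]
contact_force: [-0.2, 7.1, -0.6]
finger_gap: 29.8
gripper_force: 2.9
```

The force rises to 7 N while the TCP stalls, so the clip is at its stop. I back off and lift clear.

Request:
{"api": "apply_moves", "payload": {"commands": [[[0.3,0.7,0],[0,0,0],3.0],[[0,0,1.5],[0,0,0],3.0],[[0,0,3.0],[0,0,0],3.0],[[-1.0,2.5,4.0],[0,0,0],3.0],[[-3.0,4.0,3.0],[0,0,0],3.0],[[-3.0,4.0,3.0],[0,0,0],3.0],[[-3.0,4.0,1.0],[0,0,0],3.0],[[0,0,0],[0,0,0],3.0],[[0,0,0],[0,0,0],3.0]]}}

```text
time_s: 13.25
position: [471.2, 140.5, 226.9]
tcp_rot: [0.332, 0.943, -0.0, 0.001]
contact_force: [-0.3, -0.1, -0.4]
finger_gap: 30.0
gripper_force: 0.0
```

```bash
python3 - <<'E'
from meas import *
f=grab("wrist"); save(f,"w6.png"); H=hsv(f); h,S,v=H[...,0],H[...,1],H[...,2]
print(ctrl.sense()["position"])
for c in blobs(((h<5)|(h>174))&(S>180),6): print("peg",c.mean(0).round(),onplane(f,[c.mean(0)],48).round())
for c in blobs((S<60)&(v>150),300): print("white",circ(f,c,30))
f=grab("scene"); save(f,"f.png")
E
```

```text
[471.409338   140.0539353  226.46410982]
peg [282. 337.] [[584. -10.  48.]]
white [478.1 -57.4  46.1  49.1]
```

View pics/w6.png

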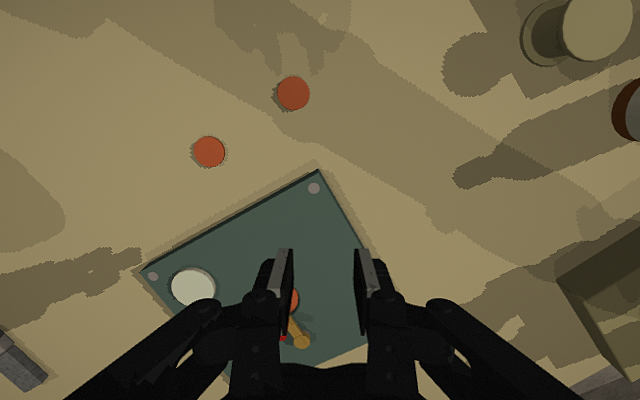

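View pics/f.png

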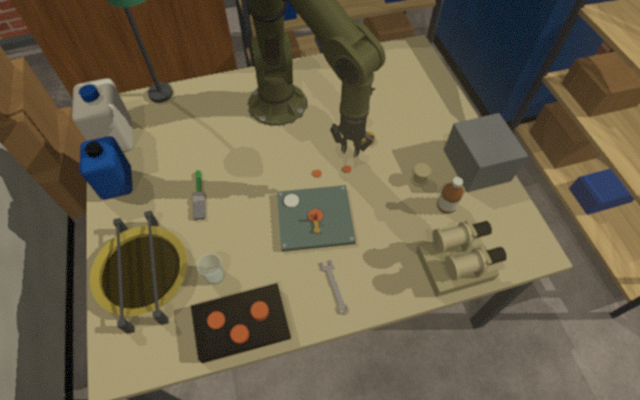

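The scene view shows the clip lying over the seated disc at (316,220), with everything else in place. One numeric check of the clip, then hand in.

```bash
python3 - <<'E'
from meas import *
ok=0
for n in ["side","scene"]:
    f=grab(n); H=hsv(f); h,S,v=H[...,0],H[...,1],H[...,2]
    red=((h<6)|(h>172))&(S>170); k=np.zeros(red.shape,np.uint8); q=proj(f,[[573,0,48]])[0]; cv2.circle(k,tuple(int(a) for a in q),12,1,-1)
    ys,xs=np.nonzero(red&(k>0)); print(n,q,len(xs))
    if len(xs)>3:
        P=onplane(f,[[xs.mean(),ys.mean()]],48)[0]; d=P[:2]-[612.8,-6.3]
        a=np.pi-np.arctan2(d[1],d[0])-np.deg2rad(9.3); print(P.round(1),np.hypot(*d).round(1),"clip",a.round(3))
E
python3 look.py
```

```text
side [326.91415722 192.45627678] 2
scene [315.34509666 215.78306394] 2
side 72 tilt/height [-1.7000e-02  2.8000e-02  2.4052e+01] median z 24.4
  blob [552.8   3.5  42.6  51.5]
scene 57 tilt/height [ 0.081 -0.043 21.882] median z 21.3
  blob [556.4   3.1  47.5  49.7]
wrist 86 tilt/height [-1.8000e-02 -8.0000e-03  2.2039e+01] median z 21.7
  blob [599.1 -27.    8.   12.2]
  blob [565.   18.4  13.3  32.2]
```

Request:
{"api": "apply_moves", "payload": {"commands": [[[-1.2,-1.5,0],[0,0,0],3.0],[[-1.2,-1.5,0],[0,0,0],3.0],[[0,0,0],[0,0,0],3.0],[[0,0,0],[0,0,0],3.0]]}}

```text
time_s: 14.1
position: [446.9, 111.2, 226.6]
tcp_rot: [0.332, 0.943, 0.0, 0.0]
contact_force: [-0.2, 1.2, 0.4]
finger_gap: 29.5
gripper_force: 0.0
```

```bash
python3 - <<'E'
from meas import *
f=grab("wrist"); H=hsv(f); h,S,v=H[...,0],H[...,1],H[...,2]
for c in blobs(((h<5)|(h>174))&(S>180),6):
    P=onplane(f,[c.mean(0)],50)[0]; d=P[:2]-[612.8,-6.3]
    print("peg",c.mean(0).round(),P.round(1),np.hypot(*d).round(1),"clip",(np.pi-np.arctan2(d[1],d[0])-np.deg2rad(9.3)).round(3))
E
```

```text
peg [316. 329.] [5.726e+02 3.000e-01 5.000e+01] 40.8 clip 0.001
```

Peg at radius 40.8 mm, clip angle about 0.00 rad.

```bash
python3 -c "
from rig import ctrl
print(ctrl.close_job())"
```

```text
the job is handed in; nothing more can be done
None
```

The job is handed in at about 14 s on the robot's clock: the copper disc measured flat in the pocket, the clip measured at its stop (about 0.00 rad), the white dummy had moved only about 1 mm by measurement, the other bystanders looked undisturbed in the last scene picture, and the gripper is clear; no verdict came back at hand-in.

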